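Change the range on a live bench calibrator

TASK

The bench calibrator's output is on and its range selector stands on too low a step. By fingertip, press the near end of the rocker to switch the output off, push (not pinch) the selector lever round clockwise, click by click, to its sixth position (the fully anticlockwise one, marked with a dot, is the first), then press the far end of the rocker to switch the output on again. Do not push the lever while the output is on, and do not shift or lift the calibrator or the things round it.

Things in the scene. Friction and masses are not known exactly. Their poses are not given: they have to be found in the camera images.
- calibrator: grey box-shaped instrument, 166 (x) x 232 (y) x 80 mm high, 2.6 kg, loose on rubber feet; flat metal top panel at z = 80 mm. Origin under its centre; x points roughly away from the robot, y to its left, z up. On the panel: selector (left), rocker (right), a display frame 4 mm high (x 51 to 77, y 6 to 84 mm), two terminals 18 mm high, 16 mm wide at (60, -52), (60, -88) mm.
- selector_axis (a point): point on the panel's surface on the selector's vertical turning axis, at (-12, 45, 80) mm in the calibrator's frame. Black marks on the panel, 55 to 64 mm from here, show the eight positions: the first mark has a dot, the first and the fifth are longer.
- range_knob: black pointer lever of the selector; origin on its axis at panel height. A hub (radius 21 mm to 5 mm height, 16 mm to 21 mm height) carries one blade, 11 mm wide, reaching out to a round nose at 51 mm radius, sides upright from 4.5 to 21 mm above the panel. Push its side at 30 to 45 mm radius. In this body's frame the blade points 105 degrees anticlockwise of x.
- lever_tip (a point): point on top of the blade, on its white line, 46 mm from the axis, 21 mm above the panel; moves with the lever. The blade points from selector_axis to here.
- range_step (a joint): selector angle, growing clockwise from above: eight sprung click positions 30 degrees (0.524 rad) apart, first 0, sixth 2.618, eighth 3.665; stops just past the ends. Blade at 0: 105 degrees anticlockwise of the calibrator's x; at the sixth: 45 clockwise. Starts on first to fourth. A click takes about 2 to 3 N at 36 mm radius; past half way it snaps into the next position and stays.
- rocker: black rocker switch, 54 mm long (along the calibrator's x), 28 mm wide, in a flat bezel 68 x 40 mm, 3 mm high; near end marked with a white ring (off), far end with a white bar (on). Origin on its pivot, at (-22, -70, 82) mm in the calibrator's frame; shallow V-shaped top.
- output_rocker (a joint): angle of the rocker, rad: 0 = far end down, output on (as at the start); 0.36 = near end down, output off. It snaps over its middle (0.18) and stays; pressing it over takes about 3 N at 18 mm from the pivot.
- rocker_off_end (a point): centre of the near half's top face, 18 mm from the pivot; moves with the rocker: 12 to 13 mm above the panel when up, 6 to 7 mm when pressed down.
- rocker_on_end (a point): centre of the far half's top face, 18 mm from the pivot; moves with the rocker: 12 to 13 mm above the panel when up, 6 to 7 mm when pressed down.
- multimeter: bystander: hand multimeter, 145 x 75 x 43 mm, lying to the left of the calibrator; origin under its centre.
- screwdriver: bystander: screwdriver, 176 mm long, 22 mm high, lying across in front of the calibrator; origin under its middle.
- tape_roll: bystander: flat black roll of tape, 57 mm across, 19 mm high, to the right of the calibrator; origin under its centre.
- bush: bystander: small turned bush, 26 mm across, 32 mm high, standing behind the calibrator; origin under its centre.

How it is judged:
By the outcome, as a careful person would: the job done as asked, in the order asked, and still so for the second after the job is handed in, with the robot touching nothing.
It also fails if it takes over 54 s, if anything falls off the work surface, if the arm or the gripper's body presses on something with over 40 N, if the wrist force passes 120 N, or if a joint passes its speed limit or range.

ROBOT

A 6-joint arm with a two-finger parallel gripper is mounted at the origin on a cart in front of the work surface, level with it; the furniture and walls round the work are solid. World frame = base frame: x ahead of the robot, y to its left, z up, the work surface at z = 0. Lengths are in m, angles in rad, forces in N, time in s.
With the tool pointing down it reaches from about 0.35 to 0.975 m from the base axis. Payload 4.9 kg.
Tool frame: the origin (TCP) lies midway between the tips of the shut fingers; the grasp point (between the pads) lies 19 mm behind it; z points along the fingers, y is the line along which they close (so a half turn about z gives the same grasp; the last joint's range is limited). The gripper opens to 85 mm and grips with 20 to 120 N. Pads are 22 mm wide; open, the fingers measure 114 mm over their backs; the gripper's body (76 mm by 85 mm) begins 54 mm behind the grasp point. The pads swing forward as they close: fully open they stand 13 mm farther back than shut.
Start: joints at [-1.463, 0.053, 1.613, -0, 1.476, -0.119], TCP at [0.141, -0.609, 0.231] pointing down, gripper open.
Joint ranges: [-3.01, 3.01], [-1.01, 2.22], [0.06, 2.58], [-1.02, 4.17], [0.09, 2.62], [-3.14, 3.14]. Speed limits (rad/s): [2.57, 2.57, 3.14, 3.14, 3.14, 3.14].

INTERFACE

Orientations are given as [roll, pitch, yaw] about the fixed x, y, z axes, in that order (R = Rz(yaw) Ry(pitch) Rx(roll)).
In Python, from cell import readout, get_image, env gives the robot as it stands.
- The arm moves only by the tool carry_out, never from a script. Its argument "deltas" is one flat list of numbers, 4 for each row, row after row: the shift along the tool's x, y, z in mm, then the turn about the tool's z in degrees. In form: [tx, ty, tz, twist, tx, ty, tz, twist, ...]. A call has 1 to 8 rows; each row shifts and turns the commanded pose from where the row before left it, along the tool's axes as they then stand; what a row does not reach is not made up. A row lasts 1/10 s, in which the tool goes at most 50 mm and 8.59 degrees, less where a joint would pass 70% of its speed; a pose out of reach is approached as far as the arm can. A call is refused whole if a number of a shift passes 50 or a number of a turn 8.59, either way. A call with a gripper value outside its range is refused whole. "fingers" is the opening, from -1 (shut) to 1 (fully open), set as the call begins (left out, the last holds). The fingers move at their own pace and stop on an object; the grip force is fixed at half the most. Time passes only in rows, so rows that do not move let the fingers close. It gives the time, the measured TCP pose, the force, the opening and the grip force at its end, in the units of the state.
- readout.get_obs(): the state, without advancing time (a new reading comes with each control period).
- get_image(name): name is "side" or "top"; returns a dict with "color" (480x640x3 uint8, red, green, blue), "fx", "fy", "cx", "cy" (pixels), "eye" and "attitude" of the camera in the world. Camera axes: x right, y down, z forward; pixel columns grow to the right and rows downward; lengths in m; the calibration is good to about 2 mm. A picture is of the moment at which its call begins. There is no depth.
- env.sign_off(): hands the job in; it is judged then, once.
The state is a dict: "time_s": time; "q": joint angles; "joint_vel": joint speeds; "joint_efforts": joint torques, N m; "ee_pos": TCP position; "orientation": TCP orientation; "contact_force": force on the tool from outside, world axes, zero at the start; "torque": the same for the moment, N m; "gripper_width": finger opening in m; "finger_force": force on a finger pad.
Only numpy, scipy, OpenCV 4.12 (cv2) and the standard library are available. Lean on these libraries where they do the work, as an engineer would, in place of code of your own. Each camera call takes 0.05 s, during which the arm holds its last target. There are 200 camera calls.

## Working session

There is one attempt and no reset: what is moved stays moved. The work goes in short steps, Python scripts to look and compute and a tool call to move; the robot and the scene stay as the last step left them, time stands still between calls to the robot, and variables do not carry over. Pictures are saved under pics/ and viewed, at most 10 in all, crops included, and the job is handed in when it is done.

Besides the shell and the picture viewer there is one more tool, called after ">>>" by a JSON object that holds its "op" and its "data", one argument or row to a line. carry_out: Moves the arm, as the interface text tells. Its arguments: {"type":"object","properties":{"deltas":{"type":"array","items":{"type":"number"}},"fingers":{"type":"number"}},"required":["deltas"]}

```bash
ls; mkdir -p pics; python3 - <<'E'
from cell import readout,get_image
import cv2,pickle
for n in("top","side"):
    d=get_image(n);cv2.imwrite(f"pics/{n}0.png",d["color"][:,:,::-1]);pickle.dump(d,open(n+"0.pkl","wb"))
    print(n,{k:v for k,v in d.items() if k!="color"})
o=readout.get_obs();print(o)
E
```

```text
pics
top {'fx': 574.2977204058735, 'fy': 574.2977204058735, 'cx': 319.6728609451582, 'cy': 247.6030466078929, 'eye': array([0.39462542, 0.29024854, 1.02156758]), 'attitude': array([-2.98378702, -0.01400129, -1.5681969 ])}
side {'fx': 573.1788498442563, 'fy': 573.1788498442563, 'cx': 315.72446495745896, 'cy': 235.5276795337188, 'eye': array([0.44391756, 1.18970539, 0.5563175 ]), 'attitude': array([-2.04404812, -0.02479601, -3.03881217])}
{'time_s': 0.1, 'q': array([-1.46297298e+00,  5.33082971e-02,  1.61418877e+00,  2.10519178e-05,
        1.47597083e+00, -1.19028962e-01]), 'joint_vel': array([ 0.00231601, -0.00127107, -0.00416454, -0.00103893,  0.00157598,
       -0.00196764]), 'joint_efforts': array([-2.44549719e-04, -3.94901884e+01, -3.71362209e+01, -1.00209220e-04,
        3.95140683e-03,  9.91248726e-06]), 'ee_pos': array([ 0.14049664, -0.60842035,  0.23015596]), 'orientation': array([-3.13973317e+00, -2.43486182e-04,  2.26850065e-01]), 'contact_force': array([-0.15022259, -0.59069768,  0.65949418]), 'torque': array([ 0.00329936,  0.0308615 , -0.05820925]), 'finger_force': 0.0, 'gripper_width': 0.08532503773292252}
```

View pics/top0.png

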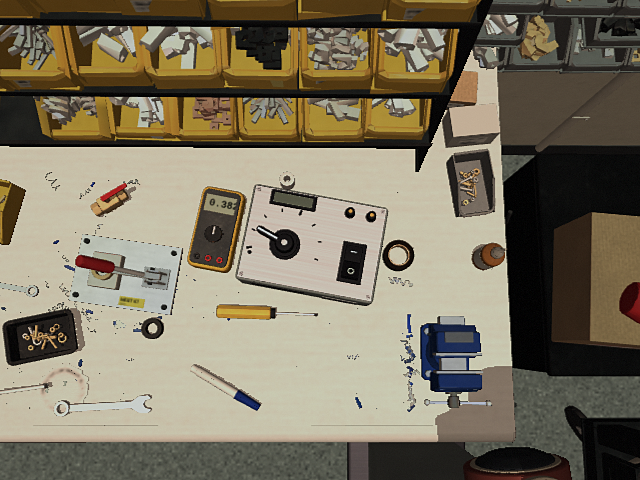

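View pics/side0.png

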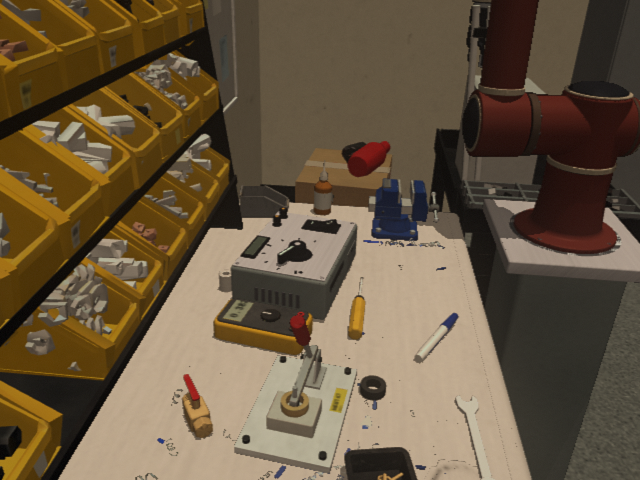

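The top view shows the calibrator around (313,245): hub near (284,243), lever pointing left/up to (262,230), rocker (351,262). I'll enlarge that area.

```bash
python3 - <<'E'
import cv2
im=cv2.imread("pics/top0.png")[175:315,225:395]
cv2.imwrite("pics/c0.png",cv2.resize(im,None,fx=4.2,fy=4.2,interpolation=cv2.INTER_CUBIC))
E
```

```text
(no output)
```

View pics/c0.png

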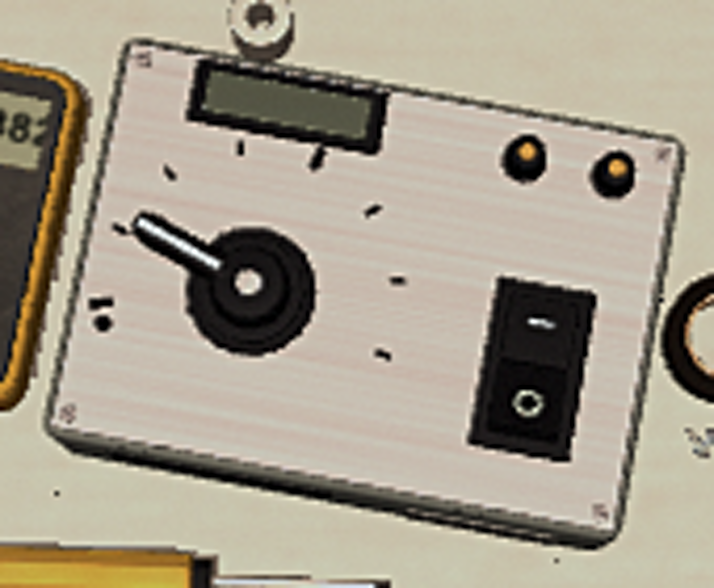

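The crop shows the lever at the second mark (121,229), with the dot at (102,322) and the sixth mark at (373,210). I can fit the calibrator pose from the marks, display corners and bezel corners.

```bash
cat >h.py <<'E'
import numpy as np,pickle
from scipy.spatial.transform import Rotation as R
from scipy.optimize import least_squares
def proj(d,P):
    p=(np.atleast_2d(P)-d["eye"])@R.from_euler("xyz",d["attitude"]).as_matrix()
    return np.c_[d["fx"]*p[:,0]/p[:,2]+d["cx"],d["fy"]*p[:,1]/p[:,2]+d["cy"]]
def w(pose,P):
    x,y,t=pose;return R.from_euler("z",t).apply(np.atleast_2d(P)/1000)+[x,y,0]
E
python3 - <<'E'
from h import *
d=pickle.load(open("top0.pkl","rb"))
a=np.radians(105-30*np.arange(8))
M=np.c_[-12+59.5*np.cos(a),45+59.5*np.sin(a),80+0*a]
P=np.r_[M,[[77,84,84],[77,6,84],[51,6,84],[51,84,84],[12,-50,83],[12,-90,83],[-56,-90,83],[-56,-50,83]]]
u=np.array([(102,303),(121,229),(170,173),(240,148),(317,158),(373,210),(398,281),(383,355),(197,60),(387,93),(378,153),(188,118),(499,276),(597,293),(570,462),(468,444)],float)
u=(u+.5)/4.2-.5+[225,175]
f=lambda s:(proj(d,w(s,P))-u).ravel()
r=least_squares(f,[.45,.3,-.17]);print(r.x,np.degrees(r.x[2]));print(r.fun.reshape(-1,2).round(1))
np.save("pose.npy",r.x)
for n,p in dict(axis=(-12,45,80),off=(-22-18,-70,92.5),on=(-4,-70,92.5)).items():print(n,w(r.x,p))
d=pickle.load(open("side0.pkl","rb"));print(proj(d,w(r.x,[(-83,116,80),(83,116,80),(-12,45,101)])))
E
```

```text
[ 0.55367865  0.28956493 -0.17857601] -10.231651508621914
[[-0.3  0.3]
 [-1.1 -0.1]
 [-0.6 -0.5]
 [ 0.2 -0.5]
 [-0.1  0.4]
 [ 0.5 -0.3]
 [ 0.8 -0. ]
 [ 1.   0.4]
 [ 0.  -0.7]
 [ 0.5 -0.2]
 [-0.2  0.4]
 [-0.8  0.4]
 [-0.1 -0.1]
 [ 0.3  0.2]
 [-0.2  0.2]
 [ 0.1  0.1]]
axis [[0.54986276 0.33598087 0.08      ]]
off [[0.50188076 0.22778323 0.0925    ]]
on [[0.53730827 0.22138861 0.0925    ]]
[[327.68706991 281.50758067]
 [230.38060574 264.70299721]
 [298.59204646 243.03554809]]
```

>>> {"op": "carry_out", "data": {
  "deltas": [15, -20, -20, 0, 30, -41, 0, 0, 30, -41, 0, 0, 30, -41, 0, 0, 30, -41, 0, 0, 30, -41, 0, 0, 30, -41, 0, 0, 30, -41, 0, 0],
  "fingers": -1
}}

```text
time_s: 0.9
ee_pos: [0.2887, -0.2624, 0.2508]
orientation: [-3.141, -0.0, 0.226]
contact_force: [1.2, 0.3, -0.1]
gripper_width: 0.0002
finger_force: 0.0
```

>>> {"op": "carry_out", "data": {
  "deltas": [30, -41, 0, 0, 30, -41, 0, 0, 30, -41, 0, 0, 30, -41, 0, 0, 30, -41, 0, 0, 30, -41, 0, 0, 30, -41, 0, 0, 30, -41, 0, 0]
}}

```text
time_s: 1.7
ee_pos: [0.4462, 0.1056, 0.251]
orientation: [3.141, -0.0, 0.228]
contact_force: [0.3, -0.9, -0.3]
gripper_width: 0.0003
finger_force: 0.0
```

>>> {"op": "carry_out", "data": {
  "deltas": [30, -41, 0, 0, 30, -41, 0, 0, 0, 0, 0, 8, 0, 0, 0, 8, 0, 0, 0, 7.2, 0, 0, 0, 0, 0, 0, 0, 0]
}}

```text
time_s: 2.4
ee_pos: [0.4853, 0.1951, 0.2509]
orientation: [3.141, 0.001, -0.176]
contact_force: [-0.5, 0.4, -0.4]
gripper_width: 0.0001
finger_force: 0.0
```

```bash
cat >>h.py <<'E'
def delta(p):
    """tool-frame delta in mm from the measured pose to calibrator-frame point p (mm), plus twist to yaw deg yaw_c (calibrator frame)"""
    from cell import readout
    o=readout.get_obs();pose=np.load("pose.npy")
    T=R.from_euler("xyz",o["orientation"])
    c=R.from_euler("z",pose[2]).inv().apply(o["ee_pos"]-[pose[0],pose[1],0])*1000
    print("t",round(o["time_s"],2),"cal",c.round(1),"yaw_c",np.degrees(o["orientation"][2]-pose[2]).round(2),"F",o["contact_force"].round(1),"q",o["q"].round(2))
    print("delta",(T.inv().apply(w(pose,p)[0]-o["ee_pos"])*1000).round(1))
E
python3 -c "
from h import *;delta((-42,-70,110))"
```

```text
t 2.4 cal [ -50.5 -105.1  250.9] yaw_c 0.17 F [-0.5  0.4 -0.4] q [ 0.24 -0.2   1.82  0.    1.52  1.99]
delta [  8.7 -35.1 140.9]
```

>>> {"op": "carry_out", "data": {
  "deltas": [8.5, -35, 0, 0, 0, 0, 45, 0, 0, 0, 45, 0, 0, 0, 40, 0, 0, 0, 10, 0, 0, 0, 5, 0, 0, 0, 0, 0]
}}

```text
time_s: 3.1
ee_pos: [0.501, 0.2282, 0.1077]
orientation: [-3.141, -0.002, -0.178]
contact_force: [0.5, -0.4, -0.3]
gripper_width: -0.0
finger_force: 0.0
```

```bash
python3 -c "
from h import *;delta((-42,-70,86))
from cell import get_image;import cv2
a=[cv2.resize(get_image('top')['color'][195:315,225:395,::-1],None,fx=4,fy=4),cv2.resize(get_image('side')['color'][190:310,215:385,::-1],None,fx=4,fy=4)]
cv2.imwrite('pics/p1.png',cv2.resize(np.vstack(a),(425,600)))"
```

```text
t 3.1 cal [-41.  -69.7 107.7] yaw_c 0.05 F [ 0.5 -0.4 -0.3] q [ 0.29 -0.02  1.9   0.    1.26  2.04]
delta [-1.1  0.3 21.7]
```

View pics/p1.png

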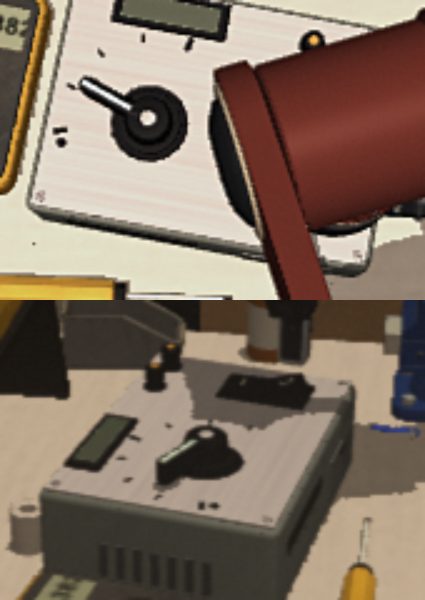

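Fingertip stands directly above the rocker's near end: in the side view, the tip is at (295,362) and the rocker's near end at (300,385). Pressing now.

>>> {"op": "carry_out", "data": {
  "deltas": [-1, 0, 6, 0, 0, 0, 4, 0, 0, 0, 3, 0, 0, 0, 2, 0, 0, 0, 2, 0, 0, 0, 1, 0]
}}

```text
time_s: 3.8
ee_pos: [0.4989, 0.2284, 0.088]
orientation: [-3.141, 0.0, -0.178]
contact_force: [-2.6, 0.6, 2.3]
gripper_width: -0.0001
finger_force: 1.4
```

>>> {"op": "carry_out", "data": {
  "deltas": [0, 0, 1, 0, 0, 0, 1, 0, 0, 0, 0, 0]
}}

```text
time_s: 4.1
ee_pos: [0.4993, 0.2281, 0.0865]
orientation: [3.141, -0.0, -0.178]
contact_force: [-1.0, -1.3, 1.6]
gripper_width: -0.0002
finger_force: 1.3
```

>>> {"op": "carry_out", "data": {
  "deltas": [0, 0, 1, 0, 0, 0, 0.5, 0, 0, 0, 0, 0]
}}

```text
time_s: 4.4
ee_pos: [0.4993, 0.2282, 0.0863]
orientation: [3.141, -0.0, -0.178]
contact_force: [-4.5, -2.5, 9.0]
gripper_width: -0.0002
finger_force: 4.9
```

>>> {"op": "carry_out", "data": {
  "deltas": [0, 0, 1, 0, 0, 0, 0, 0]
}}

```text
time_s: 4.6
ee_pos: [0.4994, 0.2282, 0.0862]
orientation: [3.141, 0.0, -0.178]
contact_force: [-8.6, -3.2, 14.8]
gripper_width: 0.0001
finger_force: 7.3
```

>>> {"op": "carry_out", "data": {
  "deltas": [0, 0, -10, 0, 0, 0, -30, 0, 0, -40, -20, -8, 0, -40, 0, -8, 0, -40, 0, -8, 0, 0, 0, -8, 0, 0, 0, -8, 0, 0, 0, -8]
}}

```text
time_s: 5.4
ee_pos: [0.5035, 0.3478, 0.1434]
orientation: [3.141, 0.0, 0.666]
contact_force: [-0.7, -0.0, 0.7]
gripper_width: -0.0002
finger_force: 0.0
```

>>> {"op": "carry_out", "data": {
  "deltas": [0, 0, 0, -8, 0, 0, 0, -8, 0, 0, 0, -8, 0, 0, 0, -3, 0, 0, 0, 0, 0, 0, 0, 0]
}}

```text
time_s: 6.0
ee_pos: [0.5037, 0.3473, 0.1436]
orientation: [3.142, 0.0, 1.13]
contact_force: [0.3, 0.6, 0.5]
gripper_width: -0.0
finger_force: 0.0
```

```bash
python3 -c "
from h import *;delta((-27.3,88.4,125))
from cell import get_image;import cv2
a=[cv2.resize(get_image('top')['color'][195:315,225:395,::-1],None,fx=4,fy=4),cv2.resize(get_image('side')['color'][190:310,215:385,::-1],None,fx=4,fy=4)]
cv2.imwrite('pics/p2.png',cv2.resize(np.vstack(a),(425,600)))"
```

```text
t 6.0 cal [-59.5  48.  143.6] yaw_c 74.95 F [0.3 0.6 0.5] q [ 0.48  0.09  1.72 -0.    1.33  0.92]
delta [47.4 20.6 18.6]
```

View pics/p2.png

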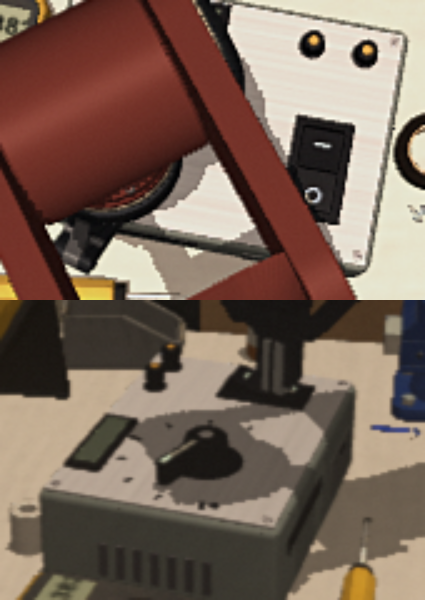

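Rocker is off: it stopped hard at 86.2 mm, which is the pressed height, and the panel is undisturbed. In the side view the fingers are at (280,385), clear and above the panel's near edge. Next the fingertip goes down on the anticlockwise side of the lever.

>>> {"op": "carry_out", "data": {
  "deltas": [24, 10.5, 0, 0, 23.5, 10, 0, 0, 0, 0, 25, 0, 0, 0, 20, 0, 0, 0, 9, 0, 0, 0, 0, 0, 0, 0, 0, 0]
}}

```text
time_s: 6.8
ee_pos: [0.5428, 0.3818, 0.0905]
orientation: [3.141, -0.001, 1.131]
contact_force: [-0.3, 0.4, 0.3]
gripper_width: 0.0
finger_force: 0.0
```

```bash
python3 -c "
from h import *;delta((-27.3,88.4,89))
from cell import get_image;import cv2
cv2.imwrite('pics/p3.png',cv2.resize(get_image('side')['color'][190:310,215:385,::-1],None,fx=4,fy=4,interpolation=2))"
```

```text
t 6.8 cal [-27.1  88.8  90.5] yaw_c 75.01 F [-0.3  0.4  0.3] q [0.5  0.26 1.63 0.   1.25 0.94]
delta [-0.5 -0.1  1.5]
```

View pics/p3.png

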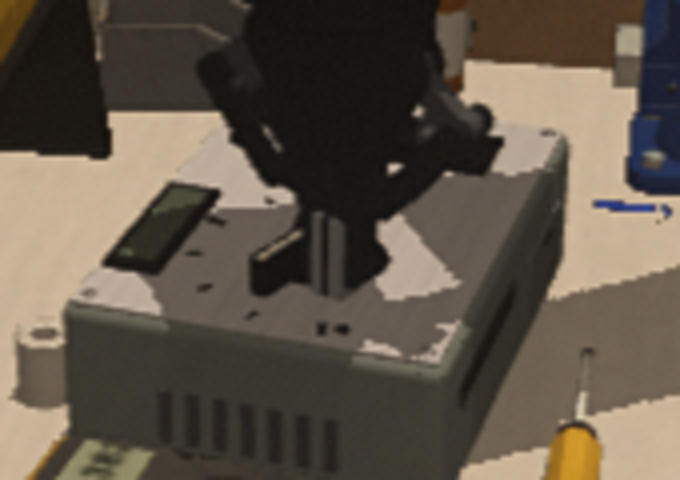

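The shut fingertips (about x 310–348, base row 295) stand beside the blade (250–305, row 270), clear of it, on the correct side. They look thin, roughly 16 mm. I'll creep in until they touch.

>>> {"op": "carry_out", "data": {
  "deltas": [0, 2, 1, 0, 0, 3, 0, 0, 0, 2, 0, 0, 0, 1, 0, 0, 0, 1, 0, 0, 0, 0, 0, 0]
}}

```text
time_s: 7.45
ee_pos: [0.5507, 0.3777, 0.0888]
orientation: [3.142, -0.0, 1.131]
contact_force: [-0.3, 0.1, -0.0]
gripper_width: -0.0004
finger_force: 0.0
```

>>> {"op": "carry_out", "data": {
  "deltas": [0, 1, 0, 0, 0, 1, 0, 0, 0, 0, 0, 0]
}}

```text
time_s: 7.75
ee_pos: [0.5524, 0.3769, 0.0888]
orientation: [-3.141, 0.0, 1.131]
contact_force: [-1.0, 0.0, 0.7]
gripper_width: 0.0
finger_force: 0.1
```

>>> {"op": "carry_out", "data": {
  "deltas": [0, 1, 0, 0, 0, 1, 0, 0, 0, 0, 0, 0]
}}

```text
time_s: 8.05
ee_pos: [0.5535, 0.3765, 0.0886]
orientation: [-3.14, 0.0, 1.131]
contact_force: [-2.9, 2.6, 0.7]
gripper_width: 0.0003
finger_force: 1.9
```

>>> {"op": "carry_out", "data": {
  "deltas": [1, 3.4, 0, 5, 1, 3.4, 0, 5, 1, 3.4, 0, 5, 1, 3.4, 0, 5, 1, 3.4, 0, 5, 0, 0, 0, 0]
}}

```text
time_s: 8.65
ee_pos: [0.5703, 0.3715, 0.0888]
orientation: [-3.139, -0.0, 0.693]
contact_force: [-4.0, 4.1, 0.8]
gripper_width: 0.0001
finger_force: 2.8
```

```bash
cat >>h.py <<'E'
def fing(p):
    a=np.radians(p);u=np.array([np.cos(a),np.sin(a)]);n=np.array([-u[1],u[0]])
    q=np.array([-12,45])+38*u+13.5*n;return (*q,89)
E
python3 -c "
from h import *;delta(fing(50))"
```

```text
t 8.65 cal [ 1.8 83.6 88.8] yaw_c 49.93 F [-4.   4.1  0.8] q [0.47 0.3  1.58 0.   1.26 1.34]
delta [-0.5  0.7 -0.2]
```

```bash
python3 -c "
from h import *
from cell import get_image;import cv2
cv2.imwrite('pics/p4.png',cv2.resize(get_image('side')['color'][190:310,215:385,::-1],None,fx=4,fy=4,interpolation=2));delta(fing(50))"
```

```text
t 8.7 cal [ 1.8 83.6 88.8] yaw_c 50.01 F [-3.5  3.7 -0.4] q [0.47 0.3  1.58 0.   1.26 1.34]
delta [-0.4  0.7 -0.2]
```

View pics/p4.png

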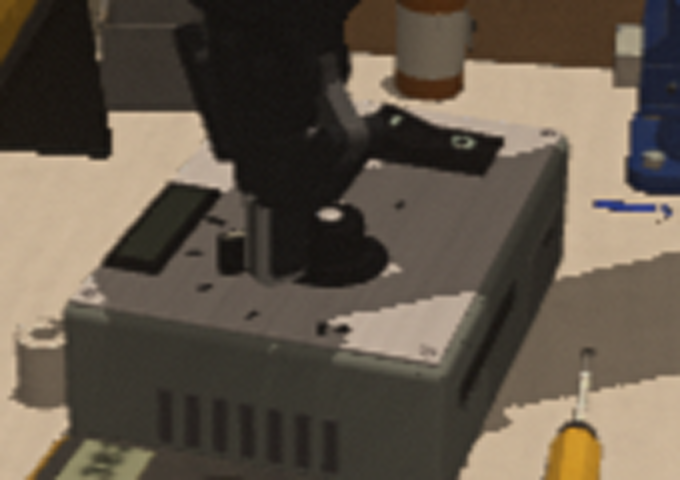

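The rocker is tilted near end down. The lever's nose is at about (230,235–272), with the finger against it. I'll compare this with the projected positions.

```bash
python3 -c "
from h import *
d=pickle.load(open('side0.pkl','rb'));p=np.load('pose.npy')
c=lambda P:((proj(d,w(p,P))-[215,190]+.5)*4-.5).round(0).tolist()
print('hub',c((-12,45,101)))
for t in (60,52,45,38,30,15):
  a=np.radians(t);print(t,c([(-12+49*np.cos(a),45+49*np.sin(a),z) for z in(101,84.5)]),'mark',c((-12+59.5*np.cos(a),45+59.5*np.sin(a),80)))
"
```

```text
hub [[336.0, 214.0]]
60 [[248.0, 250.0], [248.0, 285.0]] mark [[229.0, 303.0]]
52 [[238.0, 244.0], [238.0, 279.0]] mark [[217.0, 295.0]]
45 [[231.0, 238.0], [231.0, 273.0]] mark [[209.0, 288.0]]
38 [[226.0, 232.0], [226.0, 266.0]] mark [[202.0, 280.0]]
30 [[222.0, 224.0], [222.0, 259.0]] mark [[198.0, 270.0]]
15 [[221.0, 210.0], [221.0, 244.0]] mark [[197.0, 253.0]]
```

>>> {"op": "carry_out", "data": {
  "deltas": [0.5, 1.7, 0, 2.5, 0.5, 1.7, 0, 2.5, 0, 0, 0, 0]
}}

```text
time_s: 9.0
ee_pos: [0.5735, 0.3693, 0.0889]
orientation: [-3.141, -0.001, 0.607]
contact_force: [-2.0, 2.1, 0.0]
gripper_width: -0.0002
finger_force: 1.5
```

>>> {"op": "carry_out", "data": {
  "deltas": [0.5, 1.7, 0, 2.5, 0.5, 1.7, 0, 2.5, 0, 0, 0, 0]
}}

```text
time_s: 9.3
ee_pos: [0.5768, 0.3663, 0.0889]
orientation: [3.141, -0.001, 0.52]
contact_force: [0.6, 0.9, 1.1]
gripper_width: 0.0001
finger_force: 1.1
```

>>> {"op": "carry_out", "data": {
  "deltas": [0.5, 1.7, 0, 2.5, 0.5, 1.7, 0, 2.5, 0, 0, 0, 0]
}}

```text
time_s: 9.6
ee_pos: [0.5795, 0.3631, 0.0889]
orientation: [3.14, -0.001, 0.434]
contact_force: [0.4, 0.4, -0.3]
gripper_width: 0.0002
finger_force: 0.0
```

```bash
python3 -c "
from h import *;delta(fing(35))
from cell import get_image;import cv2
cv2.imwrite('pics/p5.png',cv2.resize(get_image('side')['color'][190:310,215:385,::-1],None,fx=4,fy=4,interpolation=2))"
```

```text
t 9.6 cal [12.4 76.9 88.9] yaw_c 35.08 F [ 0.4  0.4 -0.3] q [ 0.45  0.3   1.58 -0.    1.26  1.59]
delta [-0.3 -1.3 -0.1]
```

View pics/p5.png

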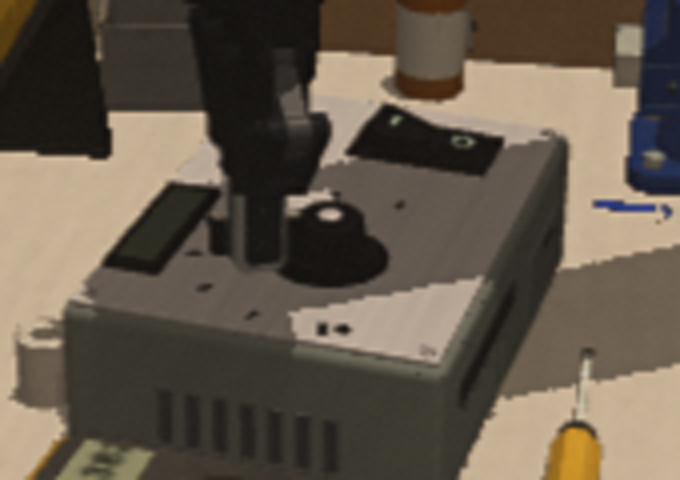

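The nose is now at about (218,220–250), which fits 15–20° after the side camera's 5 px bias. The contact force has fallen to zero, so the lever has snapped to the fourth position. On to the fifth.

>>> {"op": "carry_out", "data": {
  "deltas": [1, 2.2, 0, 5, 1, 3.4, 0, 5, 1, 3.4, 0, 5, 0, 0, 0, 0]
}}

```text
time_s: 10.05
ee_pos: [0.5844, 0.3578, 0.0889]
orientation: [-3.138, -0.0, 0.171]
contact_force: [-0.7, 6.0, -0.4]
gripper_width: -0.0002
finger_force: 3.3
```

>>> {"op": "carry_out", "data": {
  "deltas": [1, 3.4, 0, 5, 0, 0, 0, 0]
}}

```text
time_s: 10.25
ee_pos: [0.5862, 0.3537, 0.0889]
orientation: [-3.14, -0.0, 0.084]
contact_force: [-1.1, 2.1, -0.5]
gripper_width: -0.0001
finger_force: 1.3
```

>>> {"op": "carry_out", "data": {
  "deltas": [1, 3.4, 0, 5, 0, 0, 0, 0]
}}

```text
time_s: 10.45
ee_pos: [0.5877, 0.3492, 0.0888]
orientation: [3.141, -0.0, -0.002]
contact_force: [-0.0, 0.5, -0.2]
gripper_width: 0.0002
finger_force: 0.1
```

>>> {"op": "carry_out", "data": {
  "deltas": [1, 3.4, 0, 5, 0, 0, 0, 0]
}}

```text
time_s: 10.65
ee_pos: [0.5887, 0.3455, 0.0888]
orientation: [3.14, -0.0, -0.089]
contact_force: [-0.3, 0.1, 0.4]
gripper_width: 0.0003
finger_force: 0.0
```

```bash
python3 -c "
from h import *;delta(fing(5))"
```

```text
t 10.65 cal [24.6 61.3 88.8] yaw_c 5.15 F [-0.3  0.1  0.4] q [ 0.42  0.3   1.58 -0.    1.26  2.08]
delta [ 0.2 -0.4 -0.2]
```

The same click signature again, so the lever is at the fifth position. One more click.

>>> {"op": "carry_out", "data": {
  "deltas": [1, 3.2, 0, 5, 1, 3.3, 0, 5, 1, 3.4, 0, 5, 0, 0, 0, 0]
}}

```text
time_s: 11.05
ee_pos: [0.5898, 0.3363, 0.0888]
orientation: [-3.141, -0.0, -0.35]
contact_force: [-0.6, -0.1, 0.1]
gripper_width: 0.0001
finger_force: 0.2
```

>>> {"op": "carry_out", "data": {
  "deltas": [1, 3.4, 0, 5, 0, 0, 0, 0]
}}

```text
time_s: 11.25
ee_pos: [0.5895, 0.3323, 0.0888]
orientation: [3.141, -0.0, -0.437]
contact_force: [-0.7, 1.0, 0.1]
gripper_width: -0.0002
finger_force: 0.4
```

>>> {"op": "carry_out", "data": {
  "deltas": [1, 3.4, 0, 5, 0, 0, 0, 0]
}}

```text
time_s: 11.45
ee_pos: [0.5889, 0.3284, 0.0888]
orientation: [3.14, -0.0, -0.524]
contact_force: [-0.1, -0.8, 0.0]
gripper_width: -0.0002
finger_force: 0.0
```

>>> {"op": "carry_out", "data": {
  "deltas": [1, 3.4, 0, 5, 0, 0, 0, 0]
}}

```text
time_s: 11.65
ee_pos: [0.588, 0.325, 0.0887]
orientation: [3.14, -0.0, -0.611]
contact_force: [0.1, -0.5, -0.4]
gripper_width: -0.0
finger_force: 0.0
```

```bash
python3 -c "
from h import *;delta(fing(-25))"
```

```text
t 11.65 cal [27.5 40.9 88.7] yaw_c -24.77 F [ 0.1 -0.5 -0.4] q [ 0.39  0.28  1.61 -0.    1.26  2.58]
delta [ 0.5 -0.5 -0.3]
```

>>> {"op": "carry_out", "data": {
  "deltas": [0, 0, -15, 0, 0, 0, -35, 0, 0, 0, 0, -8.3, 0, 0, 0, -8.3, 0, 0, 0, -8.2, -10, 37, 0, 0, -10, 37, 0, 0, -9.5, 37, 0, 0]
}}

```text
time_s: 12.45
ee_pos: [0.5388, 0.2209, 0.1401]
orientation: [-3.142, -0.001, -0.177]
contact_force: [0.6, -0.8, 0.6]
gripper_width: 0.0001
finger_force: 0.0
```

>>> {"op": "carry_out", "data": {
  "deltas": [0, 0, 0, 0, 0, 0, 0, 0]
}}

```text
time_s: 12.65
ee_pos: [0.5394, 0.2214, 0.1401]
orientation: [-3.141, -0.002, -0.181]
contact_force: [0.3, 0.7, 1.0]
gripper_width: -0.0002
finger_force: 0.0
```

```bash
python3 -c "
from h import *;delta((-2,-70,110))
from cell import get_image;import cv2
cv2.imwrite('pics/p6.png',cv2.resize(get_image('top')['color'][175:315,225:395,::-1],None,fx=4.2,fy=4.2,interpolation=2))"
```

```text
t 12.65 cal [ -1.9 -69.7 140.1] yaw_c -0.12 F [0.3 0.7 1. ] q [0.26 0.03 1.8  0.   1.32 2.01]
delta [-0.1  0.4 30.1]
```

View pics/p6.png

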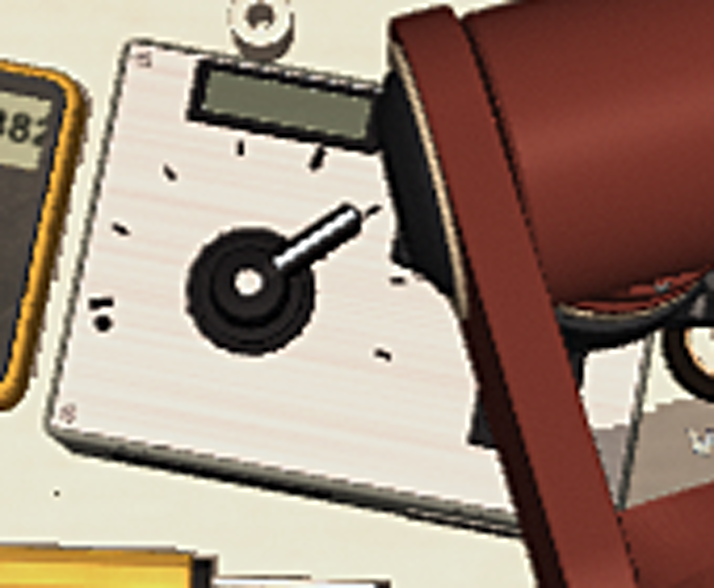

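The lever points exactly at the sixth mark, one past the long fifth (lever (355,212), mark (373,210)). The panel corners and marks are where they were at the start. Now the far end of the rocker.

>>> {"op": "carry_out", "data": {
  "deltas": [0, 0, 25, 0, 0, 0, 15, 0, 0, 0, 5, 0, 0, 0, 3, 0, 0, 0, 2, 0, 0, 0, 2, 0, 0, 0, 1, 0, 0, 0, 0, 0]
}}

```text
time_s: 13.5
ee_pos: [0.5391, 0.222, 0.0866]
orientation: [-3.141, -0.0, -0.182]
contact_force: [-0.8, 0.9, 4.4]
gripper_width: 0.0
finger_force: 2.2
```

>>> {"op": "carry_out", "data": {
  "deltas": [0, 0, 1, 0, 0, 0, 1, 0, 0, 0, 0, 0]
}}

```text
time_s: 13.8
ee_pos: [0.5392, 0.222, 0.0864]
orientation: [-3.141, 0.0, -0.181]
contact_force: [-5.7, -1.0, 13.6]
gripper_width: 0.0001
finger_force: 6.7
```

Hard stop at 86.4 mm, so the far end is down. Next I retract clear of the bench, let it settle and check.

>>> {"op": "carry_out", "data": {
  "deltas": [0, 0, -10, 0, 0, 0, -40, 0, 0, 0, -40, 0, -30, 40, 0, 0, -40, 40, 0, 0, -40, 40, 0, 0, -20, 40, 0, 0, 0, 40, 0, 0]
}}

```text
time_s: 14.6
ee_pos: [0.383, 0.0557, 0.1726]
orientation: [-3.141, 0.001, -0.179]
contact_force: [1.5, -0.4, 0.1]
gripper_width: -0.0
finger_force: 0.0
```

>>> {"op": "carry_out", "data": {
  "deltas": [0, 0, 0, 0, 0, 0, 0, 0, 0, 0, 0, 0]
}}

```text
time_s: 14.9
ee_pos: [0.3858, 0.0564, 0.1737]
orientation: [-3.141, 0.001, -0.181]
contact_force: [-0.1, 0.3, 0.0]
gripper_width: -0.0001
finger_force: 0.0
```

```bash
python3 -c "
from h import *;delta((-2,-70,110))
from cell import get_image;import cv2
i=get_image('top')['color'][155:335,185:425,::-1];s=get_image('side')['color'][190:310,215:385,::-1]
cv2.imwrite('pics/p7.png',np.vstack([cv2.resize(i,(440,330),interpolation=2),cv2.resize(s,(440,270),interpolation=2)]))"
```

```text
t 14.9 cal [-123.8 -259.2  173.7] yaw_c -0.14 F [-0.1  0.3  0. ] q [-0.05 -0.53  2.19  0.    1.48  1.71]
delta [ 121.3 -189.5   63.7]
```

View pics/p7.png

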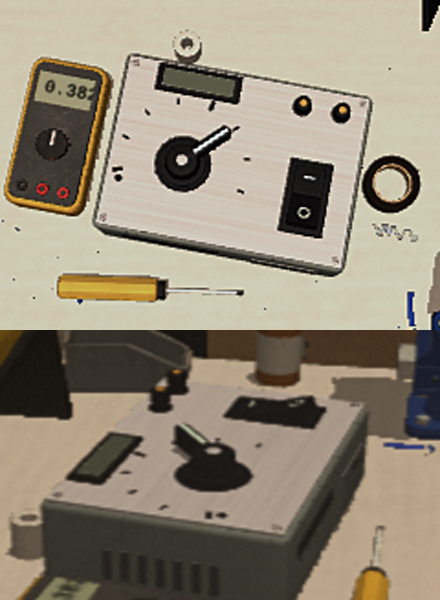

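The lever is on the sixth mark (235,128). The rocker is back as at the start, near end up with its profile at (320,405). The box, multimeter, screwdriver, tape and bush are all in place, and the arm is clear.

```bash
python3 -c "
from cell import env;print(env.sign_off())"
```

```text
the job is handed in; nothing more can be done
None
```

Job handed in at about 15 s: output switched off, lever pushed clockwise from the second to the sixth position, output switched on again; the final pictures show nothing visibly moved and the arm clear.

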